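Bread board in place, bread bin held open

ROBOT

A 6-joint arm with a two-finger parallel gripper is mounted at the origin on the work surface. World frame = base frame: x ahead of the robot, y to its left, z up, the work surface at z = 0. Lengths are in m, angles in rad, forces in N, time in s.
With the tool pointing down it reaches from about 0.375 to 0.9 m from the base axis. Payload 3.1 kg.
Tool frame: the origin (TCP) lies at the very end of the fingers, on their centre line; the grasp point (between the pads) lies 19 mm behind it; z points along the fingers, y is the line along which they close (so a half turn about z gives the same grasp; the last joint's range is limited). The gripper opens to 87 mm and grips with 3 to 60 N. Pads are 19 mm wide; open, the fingers measure 117 mm over their backs; the gripper's body (75 mm by 190 mm) begins 51 mm behind the grasp point.
Start: joints at [1.129, 0.527, 1.433, -0, 1.181, -0.178], TCP at [0.163, 0.603, 0.223] pointing down, gripper open.
Joint ranges: [-3.08, 3.08], [-0.75, 2.2], [0.22, 2.44], [-1.43, 4.57], [0, 2.65], [-2.85, 2.85]. Speed limits (rad/s): [2.79, 2.79, 3.14, 3.14, 3.14, 3.14].

INTERFACE

Orientations are given as a unit quaternion [x, y, z, w].
In Python, from rig import robot gives the robot as it stands. The module is installed in compiled form; this text tells all that it offers.
- The arm moves only by the tool servo_tool, never from a script. Its argument "rows" is one flat list of numbers, 5 for each row, row after row: the closure, from -1 (fully open) to 1 (shut), so that 0 is half open, then the shift along the tool's x, y, z in m, then the turn about the tool's z in degrees. A call has 1 to 5 rows; each row shifts and turns the commanded pose from where the row before left it, along the tool's axes as they then stand; what a row does not reach is not made up. A row lasts 1/12 s, in which the tool goes at most 41.7 mm and 7.16 degrees, less where a joint would pass 70% of its speed; a pose out of reach is approached as far as the arm can. A call with a gripper value outside its range is refused whole. The fingers move at their own pace and stop on an object; "newtons" is the grip in N (left out, the last holds). Time passes only in rows, so rows that do not move let the fingers close. It gives the time, the measured TCP pose, the force, the opening and the grip force at its end, in the units of the state.
- robot.get_obs(): the state, without advancing time (a new reading comes with each control period).
- robot.camera(name): name is "scene" or "top" or "wrist"; returns a dict with "pixels" (420x560x3 uint8, red, green, blue), "intrinsics" (3x3 intrinsics, pixels), "rvec" (rotation vector, rad) and "tvec" (3), from world to camera coordinates, as OpenCV has them; the wrist camera has in their place "mount" (4x4, takes a point from camera to tool coordinates, whose origin is the TCP and whose axes are the flange's). Camera axes: x right, y down, z forward; pixel columns grow to the right and rows downward; lengths in m; the calibration is good to about 2 mm. The wrist camera is an equidistant fisheye: a pixel r from the principal point sees the ray r / f radians off the axis. A picture is of the moment at which its call begins: read the wrist's pose just before it. There is no depth.
- robot.hand_in(): hands the job in; it is judged then, once.
Trained networks look in a picture, given as the dict that the camera call returned (one of the last four; its "shot" number tells which), for a name from the list of things; names that differ only in an ending like _2 or _b are one class to them, and where a whole thing is asked for, a point or a joint stands for the part that bears it (a point fixed in the world has none). Each returns a list of dicts, best first, with "score" (0 to 1); they miss things now and then, are a little off and sometimes report something else, mostly with a low value. They report only what shows in the picture. A call takes as long as a camera call. They do not tell look-alikes from the thing itself.
- robot.spot_in(picture, query): "at" ([x, y, z] in m, in world coordinates, good to about 4 mm: the middle of the surface that is visible of it).
- robot.outline_of(picture, query): "region" (420x560 bool, what is visible of it).
- robot.place_of(picture, query): "at" ([x, y, z] in m, in world coordinates, good to about 4 mm: a listed point, or the origin of a listed thing).
The state is a dict: "time": time; "q": joint angles; "joint_velocities": joint speeds; "joint_torque": joint torques, N m; "position": TCP position; "tool_rot": TCP orientation; "ft_force": force on the tool from outside, world axes, zero at the start; "moment": the same for the moment, N m; "grip_width": finger opening in m; "grip_force": force on a finger pad.
Only numpy, scipy, OpenCV 4.12 (cv2) and the standard library are available. Lean on these libraries where they do the work, as an engineer would, in place of code of your own. Each camera call takes 0.05 s, during which the arm holds its last target. There are 200 camera calls.

TASK

Slide the round bread board along the counter, without lifting or tipping it, until all of it lies on the round dark-red place mat. Then lift the lid of the bread bin to half open, 45 degrees, and keep holding it there so that the cook can take the loaf out: the program finishes while the robot is still holding the lid. Leave the mug, the jar and the tin where they are.

Things in the scene. Friction and masses are not known exactly. Their poses are not given: they have to be found in the camera images.
- board_center (a point): Loose round bread board, brown wood, a flat disc 150 mm in diameter and 20 mm thick with an upright edge, about 0.3 kg, lying on the counter. The point is its centre, half-way up (10 mm above the counter).
- mat_center (a point): Round place mat, dark red with a thin cream ring near its edge, 190 mm in diameter, flat on the counter and fixed, 1 mm thick: things slide onto it without a step. The point is its centre on the counter.
- lid (a joint): Opening angle of the bread bin's lid in rad: 0 shut (level), grows as it is raised, 0.785 is 45 degrees, end stop at 1.35. Hinge without a stay: the lid, about 0.4 kg, falls shut from every angle when let go.
- lid_handle (a point): Middle of the black bar handle on the lid of the bread bin: a round bar 12 mm thick and about 110 mm long, level, parallel to the hinge, its axis 38 mm above the pale wooden lid's top face (feet at both ends of the bar; 32 mm free below it), 35 mm in from the lid's free edge. The point moves with the lid. Its axes are the lid's: x from the hinge to the free edge, y along the bar and the hinge, z out of the lid's top face.
- lid_hinge (a point): Middle of the hinge line of the lid, at the bottom of the lid's edge, 130 mm above the counter, on the side of the bin nearer to the robot. The handle bar lies 165 mm from it along the lid and 48 mm out along the lid's normal. Same axes as lid_handle.
- bin: Teal bread bin, heavy and fixed to the counter, 200 mm (x) by 260 mm (y) by 130 mm high without its lid, a loaf inside. Origin at the centre of its underside; its x axis points away from the hinge, its y along the hinge: the lid opens towards the side away from the robot.
- mug: Bystander: cream mug, 80 mm in diameter, 85 mm high, with a handle. Origin at the centre of its underside.
- jar: Bystander: amber glass jar with a red cap, 72 mm in diameter, 100 mm high. Origin at the centre of its underside.
- tin: Bystander: bright steel tin, 76 mm in diameter, 85 mm high. Origin at the centre of its underside.
Things that resemble listed ones, but are neither listed nor needed, are in the scene too. Of the things shaped like the part that bears board_center, the wooden one is meant.

How it is judged:
By the outcome, as a careful person would: the job done as asked, in the order asked, and still so for the second after the job is handed in, while the arm keeps its last pose, push and grip.
It also fails if it takes over 64 s, if anything falls off the work surface, if the arm or the gripper's body presses on something with over 40 N, if the wrist force passes 120 N, or if a joint passes its speed limit or range.

## Working session

There is one attempt and no reset: what is moved stays moved. The work goes in short steps, Python scripts to look and compute and a tool call to move; the robot and the scene stay as the last step left them, time stands still between calls to the robot, and variables do not carry over. Pictures are saved under pics/ and viewed, at most 10 in all, crops included, and the job is handed in when it is done.

Besides the shell and the picture viewer there is one more tool, called after "Emit:" by a JSON object that holds its "name" and its "arguments". servo_tool: Moves the arm, as the interface text tells. Its arguments: {"type":"object","properties":{"rows":{"type":"array","items":{"type":"number"}},"newtons":{"type":"number"}},"required":["rows"]}

```bash
mkdir -p pics; python3 - <<'E'
from rig import robot
import cv2,numpy as np
o=robot.get_obs();print(o['time'],o['position'],o['tool_rot'],o['grip_width'])
ims=[]
for n in ("scene","top"):
    p=robot.camera(n);cv2.imwrite(f'pics/{n}0.png',p['pixels'][:,:,::-1])
    for k in ("board_center","mat_center","lid_handle","lid_hinge","bin","mug","jar","tin"):
        r=robot.place_of(p,k)
        print(n,k,[(np.round(d['at'],3).tolist(),round(d['score'],2)) for d in r[:3]])
        if n=="top": 
            K=p['intrinsics']
            for d in r[:3]: print('   px',cv2.projectPoints(np.array([d['at']],float),np.array(p['rvec']),np.array(p['tvec']),K,None)[0].ravel().round())
E
```

```text
0.0 [0.16261888 0.60272143 0.22158823] [ 1.31463318e-01  9.91320460e-01 -1.02576487e-03 -2.98506802e-04] 0.0869902912691332
scene board_center [([0.478, -0.284, 0.012], 0.73), ([0.565, -0.531, 0.009], 0.7)]
scene mat_center [([0.566, -0.121, 0.002], 0.69)]
scene lid_handle [([0.579, 0.26, 0.177], 0.7)]
scene lid_hinge [([0.424, 0.295, 0.131], 0.69)]
scene bin [([0.519, 0.27, 0.002], 0.94)]
scene mug [([0.772, 0.023, 0.001], 0.68)]
scene jar [([0.764, -0.123, -0.001], 0.77)]
scene tin [([0.727, -0.262, 0.003], 0.55)]
top board_center [([0.474, -0.282, 0.008], 0.79), ([0.248, -0.282, 0.013], 0.7), ([0.567, -0.534, 0.008], 0.59)]
   px [338. 225.]
   px [341. 311.]
   px [428. 191.]
top mat_center [([0.56, -0.12, 0.003], 0.84)]
   px [277. 195.]
top lid_handle [([0.583, 0.258, 0.177], 0.57)]
   px [118. 170.]
top lid_hinge [([0.42, 0.3, 0.134], 0.89)]
   px [102. 241.]
top bin [([0.522, 0.277, 0.004], 0.79)]
   px [130. 209.]
top mug [([0.768, 0.022, -0.001], 0.83)]
   px [226. 123.]
top jar [([0.768, -0.124, -0.0], 0.7)]
   px [278. 123.]
top tin [([0.726, -0.258, 0.002], 0.66), ([0.58, 0.257, 0.178], 0.19)]
   px [326. 137.]
   px [118. 171.]
```

View pics/top0.png

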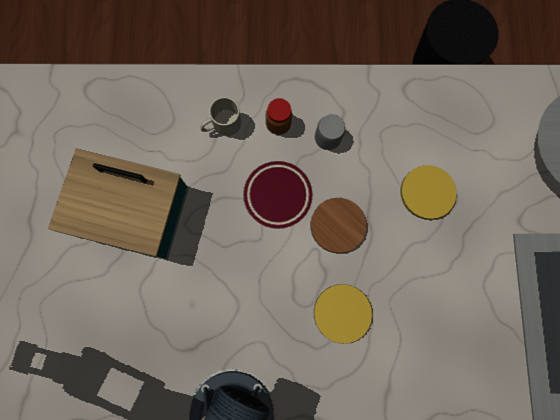

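View pics/scene0.png

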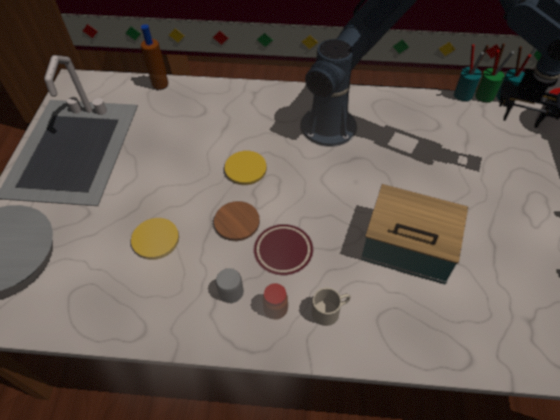

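```bash
cat > h.py <<'E'
from rig import robot
import numpy as np
from scipy.spatial.transform import Rotation as R
def plan(wps, step=0.04, start=None):
    """wps: (x,y,z,yaw of tool x in deg); tool pointing down. Prints rows (dx,dy,dz,turn) for each leg."""
    o=robot.get_obs(); p=np.array(o['position']) if start is None else np.array(start[:3])
    X=R.from_quat(o['tool_rot']).as_matrix()[:,0]
    yaw=np.degrees(np.arctan2(X[1],X[0])) if start is None else start[3]
    print('now',round(o['time'],2),p.round(4),'yaw',round(yaw,1),'F',np.round(o['ft_force'],1),'grip',round(o['grip_width'],4))
    for w in wps:
        d=np.array(w[:3])-p; t=(yaw-w[3]+180)%360-180
        n=int(max(np.ceil(np.linalg.norm(d)/step),np.ceil(abs(t)/7.1),1))
        print('leg',w,'rows',n)
        for i in range(n):
            a=np.radians(yaw); q=d/n
            # turning while shifting: x axis (cos,sin), y axis (sin,-cos), z down
            print('  ',[round(float(v),4) for v in (q[0]*np.cos(a)+q[1]*np.sin(a), q[0]*np.sin(a)-q[1]*np.cos(a), -q[2])],round(float(t/n),2))
            yaw-=t/n
        p=np.array(w[:3])
E
python3 - <<'E'
import cv2
a=cv2.imread('pics/top0.png')[150:360,210:480]
cv2.imwrite('pics/crop.png',cv2.resize(a,None,fx=2.5,fy=2.5))
from h import *
plan([(.45,.32,.32,165),(.52,-.02,.30,108),(.422,-.384,.16,62)])
E
```

```text
now 0.9 [0.1629 0.6034 0.2226] yaw 164.9 F [ 0.3 -0.2 -0.8] grip 0.0871
leg (0.45, 0.32, 0.32, 165) rows 11
   [-0.0319, -0.0181, -0.0089] -0.01
   [-0.0319, -0.0181, -0.0089] -0.01
   [-0.0319, -0.0181, -0.0089] -0.01
   [-0.0319, -0.0181, -0.0089] -0.01
   [-0.0319, -0.0181, -0.0089] -0.01
   [-0.0319, -0.0181, -0.0089] -0.01
   [-0.0319, -0.0181, -0.0089] -0.01
   [-0.0319, -0.0181, -0.0089] -0.01
   [-0.0319, -0.0181, -0.0089] -0.01
   [-0.0319, -0.0181, -0.0089] -0.01
   [-0.0319, -0.0181, -0.0089] -0.01
leg (0.52, -0.02, 0.3, 108) rows 9
   [-0.0173, -0.0345, 0.0022] 6.33
   [-0.021, -0.0324, 0.0022] 6.33
   [-0.0244, -0.0298, 0.0022] 6.33
   [-0.0276, -0.027, 0.0022] 6.33
   [-0.0304, -0.0238, 0.0022] 6.33
   [-0.0328, -0.0203, 0.0022] 6.33
   [-0.0349, -0.0165, 0.0022] 6.33
   [-0.0365, -0.0126, 0.0022] 6.33
   [-0.0376, -0.0085, 0.0022] 6.33
leg (0.422, -0.384, 0.16, 62) rows 11
   [-0.0287, -0.0187, 0.0127] 4.18
   [-0.03, -0.0166, 0.0127] 4.18
   [-0.0311, -0.0143, 0.0127] 4.18
   [-0.0321, -0.012, 0.0127] 4.18
   [-0.0329, -0.0096, 0.0127] 4.18
   [-0.0335, -0.0072, 0.0127] 4.18
   [-0.0339, -0.0048, 0.0127] 4.18
   [-0.0342, -0.0023, 0.0127] 4.18
   [-0.0343, 0.0002, 0.0127] 4.18
   [-0.0342, 0.0027, 0.0127] 4.18
   [-0.0339, 0.0052, 0.0127] 4.18
```

View pics/crop.png

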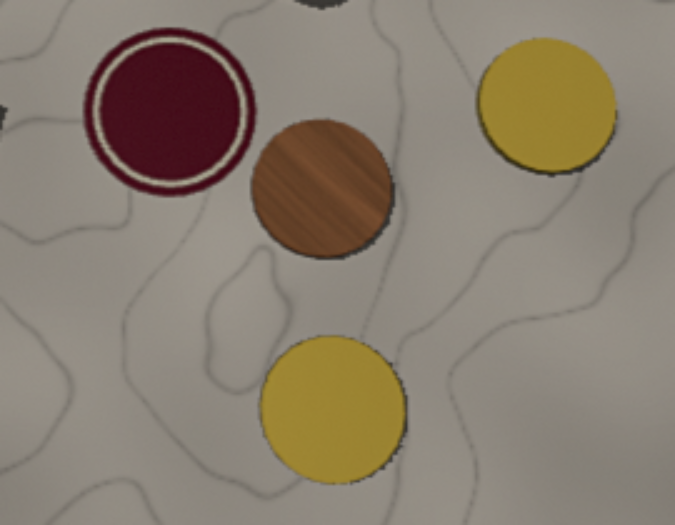

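Candidates for the board in the top image are the brown disc with wood grain at (338,225) and yellow plain discs at (343,313) and (428,192). The crop shows grain on the brown one only, so that is the board. The mat is at (277,195).

Emit:
{"name": "servo_tool", "arguments": {"rows": [-1,-0.032,-0.018,-0.012,0,-1,-0.032,-0.018,-0.012,0,-1,-0.032,-0.018,-0.012,0,-1,-0.032,-0.018,-0.012,0,-1,-0.032,-0.018,-0.012,0]}}

```text
time: 1.32
position: [0.2947, 0.4735, 0.2831]
tool_rot: [0.131, 0.991, 0.0, 0.0]
ft_force: [-0.0, 0.0, 0.6]
grip_width: 0.0871
grip_force: 0.0
```

Emit:
{"name": "servo_tool", "arguments": {"rows": [-1,-0.032,-0.018,-0.008,0,-1,-0.032,-0.018,-0.008,0,-1,-0.032,-0.018,-0.008,0,-1,-0.032,-0.018,-0.008,0,-1,-0.032,-0.018,-0.008,0]}}

```text
time: 1.73
position: [0.4259, 0.3447, 0.3232]
tool_rot: [0.132, 0.991, 0.0, 0.0]
ft_force: [-0.6, 0.4, -0.7]
grip_width: 0.0869
grip_force: 0.0
```

Emit:
{"name": "servo_tool", "arguments": {"rows": [-1,-0.032,-0.018,0,0,-1,-0.017,-0.034,0,6.3,-1,-0.021,-0.032,0,6.3,-1,-0.024,-0.03,0,6.3,-1,-0.028,-0.027,0,6.3]}}

```text
time: 2.15
position: [0.4819, 0.1683, 0.3226]
tool_rot: [0.347, 0.938, 0.0, 0.0]
ft_force: [0.1, -0.5, 0.6]
grip_width: 0.087
grip_force: 0.0
```

Emit:
{"name": "servo_tool", "arguments": {"rows": [-1,-0.03,-0.024,0,6.3,-1,-0.033,-0.02,0,6.3,-1,-0.035,-0.016,0,6.3,-1,-0.036,-0.012,0,6.3,-1,-0.038,-0.008,0,6.3]}}

```text
time: 2.57
position: [0.5223, -0.0198, 0.3228]
tool_rot: [0.589, 0.808, 0.0, 0.0]
ft_force: [0.2, 0.3, 0.6]
grip_width: 0.087
grip_force: 0.0
```

Emit:
{"name": "servo_tool", "arguments": {"rows": [-1,-0.029,-0.019,0.012,4.2,-1,-0.03,-0.017,0.012,4.2,-1,-0.031,-0.014,0.012,4.2,-1,-0.032,-0.012,0.012,4.2,-1,-0.033,-0.01,0.012,4.2]}}

```text
time: 2.98
position: [0.477, -0.1854, 0.2623]
tool_rot: [0.726, 0.688, 0.0, 0.0]
ft_force: [-0.1, 1.1, -0.4]
grip_width: 0.0871
grip_force: 0.0
```

Emit:
{"name": "servo_tool", "arguments": {"rows": [-1,-0.034,-0.007,0.012,4.2,-1,-0.034,-0.005,0.012,4.2,-1,-0.034,-0.002,0.012,4.2,-1,-0.034,0,0.012,4.2,-1,-0.034,0.003,0.012,4.2]}}

```text
time: 3.4
position: [0.4329, -0.351, 0.2021]
tool_rot: [0.839, 0.544, 0.0, 0.0]
ft_force: [0.3, -0.4, -0.6]
grip_width: 0.0869
grip_force: 0.0
```

```bash
python3 - <<'E'
from h import *
import cv2
o=robot.get_obs()
p=robot.camera("wrist");cv2.imwrite('pics/w1.png',p['pixels'][:,:,::-1])
t=robot.camera("top")
for n,pp in (("wrist",p),("top",t)):
  for k in ("board_center","mat_center"):
    print(n,k,[(np.round(d['at'],4).tolist(),round(d['score'],2)) for d in robot.place_of(pp,k)[:3]])
plan([(.422,-.384,.16,62),(.422,-.384,.009,62)])
E
```

```text
wrist board_center [([0.2448, -0.284, 0.0064], 0.85), ([0.4753, -0.2837, 0.0105], 0.65)]
wrist mat_center []
top board_center [([0.4752, -0.2815, 0.0067], 0.79), ([0.7246, -0.2587, 0.0038], 0.5)]
top mat_center [([0.5657, -0.1241, -0.0002], 0.97)]
now 3.7 [ 0.4337 -0.3485  0.2028] yaw 66.2 F [ 0.1  0.5 -0. ] grip 0.0868
leg (0.422, -0.384, 0.16, 62) rows 2
   [-0.0186, 0.0018, 0.0214] 2.12
   [-0.0185, 0.0025, 0.0214] 2.12
leg (0.422, -0.384, 0.009, 62) rows 4
   [0.0, 0.0, 0.0377] 0.0
   [0.0, 0.0, 0.0377] 0.0
   [0.0, 0.0, 0.0377] 0.0
   [0.0, 0.0, 0.0377] 0.0
```

Emit:
{"name": "servo_tool", "arguments": {"rows": [-1,-0.038,0.001,0,5.1,-1,0,0,0.04,0,-1,0,0,0.04,0,-1,0,0,0.04,0,-1,0,0,0.035,0]}}

```text
time: 4.12
position: [0.4198, -0.3832, 0.0467]
tool_rot: [0.861, 0.509, 0.0, 0.0]
ft_force: [-0.2, -0.5, 0.3]
grip_width: 0.0869
grip_force: 0.0
```

Emit:
{"name": "servo_tool", "arguments": {"rows": [-1,0,0,0.02,0,-1,0,0,0.015,0,-1,0,0,0.004,0,-1,0,0,0,0]}}

```text
time: 4.45
position: [0.4195, -0.3831, 0.0081]
tool_rot: [0.861, 0.509, -0.0, -0.001]
ft_force: [-0.5, -0.3, -0.2]
grip_width: 0.0867
grip_force: 0.0
```

```bash
python3 - <<'E'
from h import *
e=np.array([.564,-.1215])-.0706*np.array([.4833,.8755])
plan([(e[0],e[1],.008,61.1)],step=.02)
E
```

```text
now 4.45 [ 0.4195 -0.3831  0.0081] yaw 61.2 F [-0.5 -0.3 -0.2] grip 0.0867
leg (np.float64(0.52987902), np.float64(-0.18331029999999998), 0.008, 61.1) rows 12
   [0.019, 0.0, 0.0] 0.01
   [0.019, 0.0, 0.0] 0.01
   [0.019, 0.0, 0.0] 0.01
   [0.019, 0.0, 0.0] 0.01
   [0.019, 0.0, 0.0] 0.01
   [0.019, 0.0, 0.0] 0.01
   [0.019, 0.0, 0.0] 0.01
   [0.019, 0.0, 0.0] 0.01
   [0.019, 0.0, 0.0] 0.01
   [0.019, 0.0, 0.0] 0.01
   [0.019, 0.0, 0.0] 0.01
   [0.019, 0.0, 0.0] 0.01
```

Emit:
{"name": "servo_tool", "arguments": {"rows": [-1,0.01,0,0,0,-1,0.01,0,0,0,-1,0.008,0,0,0,-1,0.006,0,0,0,-1,0.006,0,0,0]}}

```text
time: 4.87
position: [0.4393, -0.3487, 0.0094]
tool_rot: [0.861, 0.509, 0.0, 0.001]
ft_force: [-0.5, -0.5, 0.1]
grip_width: 0.0871
grip_force: 0.0
```

Emit:
{"name": "servo_tool", "arguments": {"rows": [-1,0.006,0,0,0,-1,0.008,0,0,0,-1,0.01,0,0,0,-1,0.01,0,0,0,-1,0.01,0,0,0]}}

```text
time: 5.28
position: [0.4605, -0.3112, 0.0089]
tool_rot: [0.861, 0.508, -0.0, 0.001]
ft_force: [-2.1, -4.8, 2.8]
grip_width: 0.0869
grip_force: 2.1
```

Emit:
{"name": "servo_tool", "arguments": {"rows": [-1,0.01,0,0,0,-1,0.01,0,0,0,-1,0.01,0,0,0,-1,0.01,0,0,0,-1,0.01,0,0,0]}}

```text
time: 5.7
position: [0.4845, -0.2667, 0.0088]
tool_rot: [0.861, 0.508, -0.0, 0.0]
ft_force: [-1.9, -4.7, 4.7]
grip_width: 0.0871
grip_force: 2.6
```

Emit:
{"name": "servo_tool", "arguments": {"rows": [-1,0.01,0,0,0,-1,0.01,0,0,0,-1,0.01,0,0,0,-1,0.01,0,0,0,-1,0.006,0,0,0]}}

```text
time: 6.12
position: [0.5065, -0.2258, 0.0087]
tool_rot: [0.861, 0.509, -0.0, -0.0]
ft_force: [-2.9, -4.7, 4.0]
grip_width: 0.0866
grip_force: 2.8
```

Emit:
{"name": "servo_tool", "arguments": {"rows": [-1,0.008,0,0,0,-1,0.006,0,0,0,-1,0.004,0,0,0,-1,0,0,0,0]}}

```text
time: 6.45
position: [0.5151, -0.2101, 0.0086]
tool_rot: [0.861, 0.508, 0.0, -0.0]
ft_force: [-0.9, -1.7, 1.8]
grip_width: 0.0869
grip_force: 1.2
```

```bash
python3 - <<'E'
from h import *
import cv2
for n in ("scene","top"):
  p=robot.camera(n)
  cv2.imwrite(f'pics/{n}2.png',p['pixels'][:,:,::-1])
  for k in ("board_center","mat_center"):
    print(n,k,[(np.round(d['at'],4).tolist(),round(d['score'],2)) for d in robot.place_of(p,k)[:3]])
a=cv2.imread('pics/top2.png')[130:270,200:400]; b=cv2.imread('pics/scene2.png')[160:300,180:380]
cv2.imwrite('pics/c2.png',np.hstack([cv2.resize(a,None,fx=2,fy=2),cv2.resize(b,None,fx=2,fy=2)]))
plan([(.5299,-.1833,.008,61.1)],step=.3)
E
```

```text
scene board_center [([0.5505, -0.1504, 0.0114], 0.94), ([0.5631, -0.5335, 0.0114], 0.79), ([0.2464, -0.2862, 0.0161], 0.6)]
scene mat_center []
top board_center [([0.2472, -0.2854, 0.012], 0.88), ([0.5694, -0.5344, 0.0106], 0.59), ([0.5817, 0.2573, 0.1789], 0.2)]
top mat_center []
now 6.75 [ 0.5144 -0.2105  0.0081] yaw 61.1 F [-0.2  0.1 -0.4] grip 0.087
leg (0.5299, -0.1833, 0.008, 61.1) rows 1
   [0.0313, 0.0004, 0.0001] -0.04
```

View pics/c2.png

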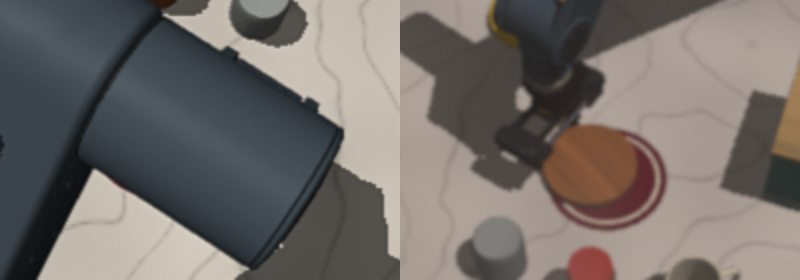

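The board is on course, at (590,165) in the right half of the crop and overlapping the mat's near side. About 31 mm is left to push.

Emit:
{"name": "servo_tool", "arguments": {"rows": [-1,0.008,0,0,0,-1,0.008,0,0,0,-1,0.006,0,0,0,-1,0.005,0,0,0,-1,0.004,0,0,0]}}

```text
time: 7.17
position: [0.5299, -0.1831, 0.0084]
tool_rot: [0.861, 0.509, -0.0, -0.0]
ft_force: [-0.8, -2.0, -2.2]
grip_width: 0.0868
grip_force: 0.9
```

Emit:
{"name": "servo_tool", "arguments": {"rows": [-1,0,0,0,0,-1,-0.02,0,0,0,-1,-0.03,0,0,0,-1,-0.04,0,0,0,-1,-0.01,0,-0.03,0]}}

```text
time: 7.58
position: [0.4778, -0.2734, 0.0347]
tool_rot: [0.862, 0.507, -0.002, -0.004]
ft_force: [0.8, -0.2, 0.6]
grip_width: 0.0871
grip_force: 0.0
```

Emit:
{"name": "servo_tool", "arguments": {"rows": [-1,-0.01,0,-0.04,0,-1,0,0,-0.04,0,-1,0,0,-0.04,0,-1,0,0,-0.04,0,-1,0,0,-0.04,0]}}

```text
time: 8.0
position: [0.4763, -0.2799, 0.2408]
tool_rot: [0.861, 0.508, 0.0, -0.0]
ft_force: [0.5, -1.3, -1.1]
grip_width: 0.0869
grip_force: 0.0
```

```bash
python3 - <<'E'
from h import *
import cv2
for n in ("scene","top"):
  p=robot.camera(n)
  cv2.imwrite(f'pics/{n}3.png',p['pixels'][:,:,::-1])
  for k in ("board_center","mat_center"):
    print(n,k,[(np.round(d['at'],4).tolist(),round(d['score'],2)) for d in robot.place_of(p,k)[:3]])
a=cv2.imread('pics/top3.png')[130:270,200:400]; b=cv2.imread('pics/scene3.png')[160:300,180:380]
cv2.imwrite('pics/c3.png',np.hstack([cv2.resize(a,None,fx=2,fy=2),cv2.resize(b,None,fx=2,fy=2)]))
plan([(.50,.0,.33,68),(.575,.255,.30,76.5)])
E
```

```text
scene board_center [([0.5648, -0.1223, 0.011], 0.93), ([0.2449, -0.2847, 0.0127], 0.78), ([0.5636, -0.5327, 0.0096], 0.71)]
scene mat_center [([0.5764, 0.2604, 0.1823], 0.43)]
top board_center [([0.2486, -0.2851, 0.0123], 0.97), ([0.5676, -0.5345, 0.0095], 0.95), ([0.5621, -0.1225, 0.009], 0.69)]
top mat_center []
now 8.3 [ 0.4758 -0.2794  0.2373] yaw 61.1 F [-0.5  0.1 -0.2] grip 0.0872
leg (0.5, 0.0, 0.33, 68) rows 8
   [0.032, -0.0142, -0.0116] -0.86
   [0.0322, -0.0138, -0.0116] -0.86
   [0.0325, -0.0133, -0.0116] -0.86
   [0.0326, -0.0128, -0.0116] -0.86
   [0.0328, -0.0123, -0.0116] -0.86
   [0.033, -0.0118, -0.0116] -0.86
   [0.0332, -0.0113, -0.0116] -0.86
   [0.0334, -0.0108, -0.0116] -0.86
leg (0.575, 0.255, 0.3, 76.5) rows 7
   [0.0378, -0.0037, 0.0043] -1.21
   [0.0379, -0.0029, 0.0043] -1.21
   [0.0379, -0.0021, 0.0043] -1.21
   [0.0379, -0.0013, 0.0043] -1.21
   [0.038, -0.0005, 0.0043] -1.21
   [0.038, 0.0003, 0.0043] -1.21
   [0.038, 0.0011, 0.0043] -1.21
```

View pics/c3.png

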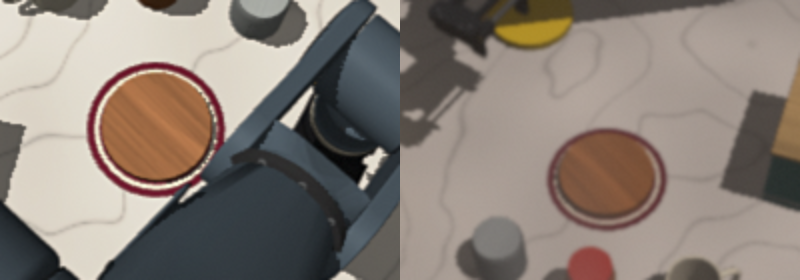

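The board now lies fully within the mat's red rim in both views, centred at (155,127) and (606,175). Next is the lid.

Emit:
{"name": "servo_tool", "arguments": {"rows": [-1,0.032,-0.014,-0.014,-0.9,-1,0.032,-0.014,-0.014,-0.9,-1,0.032,-0.013,-0.014,-0.9,-1,0.033,-0.013,-0.014,-0.9,-1,0.033,-0.012,-0.014,-0.9]}}

```text
time: 8.72
position: [0.4905, -0.104, 0.3067]
tool_rot: [0.841, 0.542, -0.001, -0.002]
ft_force: [0.5, 0.9, 0.5]
grip_width: 0.0871
grip_force: 0.0
```

Emit:
{"name": "servo_tool", "arguments": {"rows": [-1,0.033,-0.012,-0.012,-0.9,-1,0.033,-0.011,-0.01,-0.9,-1,0.033,-0.011,0,-0.9,-1,0.038,-0.004,0,-1.2,-1,0.038,-0.003,0,-1.2]}}

```text
time: 9.13
position: [0.5198, 0.0736, 0.3286]
tool_rot: [0.815, 0.579, -0.002, -0.001]
ft_force: [0.7, -0.9, 0.3]
grip_width: 0.0869
grip_force: 0.0
```

Emit:
{"name": "servo_tool", "arguments": {"rows": [-1,0.038,-0.002,0,-1.2,-1,0.038,-0.001,0.002,-1.2,-1,0.038,0,0.004,-1.2,-1,0.03,0,0.004,-1.2,-1,0,0,0.004,-1.2]}}

```text
time: 9.55
position: [0.5617, 0.2152, 0.3133]
tool_rot: [0.782, 0.623, -0.001, -0.002]
ft_force: [0.9, -0.9, 0.1]
grip_width: 0.0869
grip_force: 0.0
```

```bash
python3 - <<'E'
from h import *
import cv2
for n in ("wrist","scene","top"):
  p=robot.camera(n)
  cv2.imwrite(f'pics/{n}4.png',p['pixels'][:,:,::-1])
  for k in ("lid_handle","lid_hinge","bin"):
    print(n,k,[(np.round(d['at'],4).tolist(),round(d['score'],2)) for d in robot.place_of(p,k)[:2]])
  if n=="wrist": print(p['mount'],p['intrinsics'])
plan([(.58,.259,.30,76.5)])
E
```

```text
wrist lid_handle [([0.5782, 0.2571, 0.1805], 0.57)]
wrist lid_hinge [([0.4224, 0.2936, 0.1341], 0.73)]
wrist bin [([0.518, 0.2716, -0.002], 0.94)]
[[ 4.21912993e-04 -9.67602531e-01 -2.52478046e-01  6.88949854e-02]
 [ 9.99999742e-01  5.55200711e-04 -4.56676260e-04 -1.54891848e-03]
 [ 5.82057096e-04 -2.52477788e-01  9.67602515e-01 -1.62680895e-01]
 [ 0.00000000e+00  0.00000000e+00  0.00000000e+00  1.00000000e+00]] [[325.1922621    0.         277.96840275]
 [  0.         325.1922621  212.60067848]
 [  0.           0.           1.        ]]
scene lid_handle [([0.5762, 0.2595, 0.1783], 0.61)]
scene lid_hinge [([0.4236, 0.2977, 0.1346], 0.71)]
scene bin [([0.5183, 0.268, -0.0001], 0.96)]
top lid_handle [([0.581, 0.2576, 0.1772], 0.78)]
top lid_hinge [([0.4232, 0.3019, 0.1318], 0.63)]
top bin [([0.5194, 0.2781, 0.0004], 0.73)]
now 10.15 [0.5618 0.2093 0.317 ] yaw 76.6 F [-0.6  0.1 -0.3] grip 0.0868
leg (0.58, 0.259, 0.3, 76.5) rows 2
   [0.0263, 0.0031, 0.0085] 0.06
   [0.0263, 0.0031, 0.0085] 0.06
```

View pics/wrist4.png

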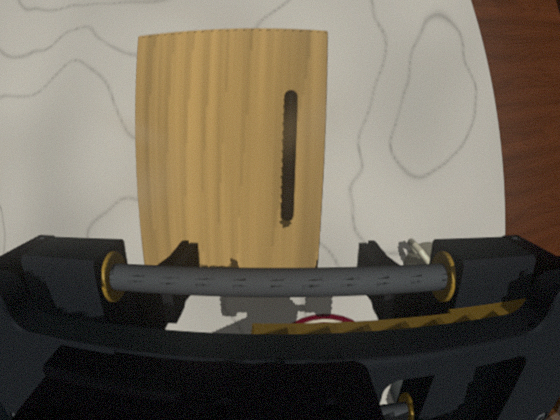

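The wrist view shows the black bar from (291,92) to (287,222), nearly parallel to the tool's x axis. I'll turn those pixels into positions.

```bash
python3 - <<'E'
from h import *
o=robot.get_obs(); Rm=R.from_quat(o['tool_rot']).as_matrix(); P=np.array(o['position'])
M=np.array([[0,-.9676,-.25248,.06889],[1,0,0,-.00155],[0,-.25248,.9676,-.16268]])
f=325.19;c=np.array([277.97,212.6]);pts=[]
for px in ((291,92),(290,157),(287,222)):
    d=np.array(px)-c; r=np.hypot(*d); th=r/f
    v=np.r_[d/r*np.sin(th),np.cos(th)]
    w=Rm@(M[:,:3]@v); C=P+Rm@M[:,3]
    x=C+w*(0.182-C[2])/w[2]; pts.append(x); print(x.round(4))
d=pts[0]-pts[2]; print(np.linalg.norm(d),np.degrees(np.arctan2(d[1],d[0])))
E
```

```text
[0.5957 0.3077 0.182 ]
[0.5812 0.2497 0.182 ]
[0.5646 0.1901 0.182 ]
0.12160567962650749 75.14973445564499
```

Emit:
{"name": "servo_tool", "arguments": {"rows": [-1,0.024,0.0035,0,0,-1,0.0235,0.0035,0,1.1,-1,0,0,0.035,0,-1,0,0,0.035,0,-1,0,0,0.035,0]}}

```text
time: 10.57
position: [0.58, 0.2549, 0.2114]
tool_rot: [0.79, 0.613, 0.001, 0.001]
ft_force: [1.1, 0.2, -0.3]
grip_width: 0.0872
grip_force: 0.0
```

Emit:
{"name": "servo_tool", "arguments": {"rows": [-1,0,0,0.025,0,-1,0,0,0.018,0,-1,0,0,0.009,0,-1,0,0,0,0,-1,0,0,0,0]}}

```text
time: 10.98
position: [0.58, 0.2545, 0.16]
tool_rot: [0.79, 0.613, 0.0, 0.0]
ft_force: [-0.5, 0.1, -0.4]
grip_width: 0.0871
grip_force: 0.0
```

Emit:
{"name": "servo_tool", "arguments": {"rows": [0.2,0,0,0,0,0.5,0,0,0,0,1,0,0,0,0,1,0,0,0,0,1,0,0,0,0], "newtons": 15}}

```text
time: 11.4
position: [0.5797, 0.2546, 0.1603]
tool_rot: [0.79, 0.613, 0.001, 0.0]
ft_force: [-0.6, -1.1, 0.2]
grip_width: 0.0611
grip_force: 0.0
```

Emit:
{"name": "servo_tool", "arguments": {"rows": [1,0,0,0,0,1,0,0,0,0,1,0,0,0,0,1,0,0,0,0,1,0,0,0,0]}}

```text
time: 11.82
position: [0.5794, 0.2545, 0.1595]
tool_rot: [0.79, 0.613, -0.0, -0.0]
ft_force: [0.4, -0.4, -0.5]
grip_width: 0.0285
grip_force: 0.0
```

Emit:
{"name": "servo_tool", "arguments": {"rows": [1,0,0,0,0,1,0,0,0,0,1,0,0,0,0,1,0,0,0,0,1,0,0,0,0]}}

```text
time: 12.23
position: [0.5803, 0.2543, 0.1595]
tool_rot: [0.79, 0.613, 0.001, 0.001]
ft_force: [3.8, -1.5, -1.4]
grip_width: 0.0114
grip_force: 15.0
```

```bash
python3 - <<'E'
from h import *
plan([])
e=0.165;z=.048
# arc from 0 to 45 deg: tool-y is +e (radially out), tool z down
a=np.radians(np.linspace(0,45,31))
E=.165*np.cos(a)-.048*np.sin(a);Z=.165*np.sin(a)+.048*np.cos(a)
print(np.c_[np.diff(E),-np.diff(Z)].round(4).tolist())
E
```

```text
now 12.23 [0.5803 0.2543 0.1595] yaw 75.6 F [ 3.8 -1.5 -1.4] grip 0.0114
[[-0.0013, -0.0043], [-0.0014, -0.0043], [-0.0015, -0.0042], [-0.0016, -0.0042], [-0.0018, -0.0041], [-0.0019, -0.0041], [-0.002, -0.004], [-0.0021, -0.004], [-0.0022, -0.0039], [-0.0023, -0.0039], [-0.0024, -0.0038], [-0.0025, -0.0038], [-0.0026, -0.0037], [-0.0027, -0.0036], [-0.0028, -0.0035], [-0.0029, -0.0035], [-0.0029, -0.0034], [-0.003, -0.0033], [-0.0031, -0.0032], [-0.0032, -0.0032], [-0.0033, -0.0031], [-0.0034, -0.003], [-0.0034, -0.0029], [-0.0035, -0.0028], [-0.0036, -0.0027], [-0.0037, -0.0026], [-0.0037, -0.0025], [-0.0038, -0.0024], [-0.0039, -0.0023], [-0.0039, -0.0022]]
```

Emit:
{"name": "servo_tool", "arguments": {"rows": [1,0,-0.0013,-0.0043,0,1,0,-0.0014,-0.0043,0,1,0,-0.0015,-0.0042,0,1,0,-0.0016,-0.0042,0,1,0,-0.0018,-0.0041,0], "newtons": 25}}

```text
time: 12.65
position: [0.5727, 0.2563, 0.1815]
tool_rot: [0.79, 0.613, 0.001, 0.001]
ft_force: [4.4, -2.4, -2.0]
grip_width: 0.0111
grip_force: 25.0
```

Emit:
{"name": "servo_tool", "arguments": {"rows": [1,0,-0.0019,-0.0041,0,1,0,-0.002,-0.004,0,1,0,-0.0021,-0.004,0,1,0,-0.0022,-0.0039,0,1,0,-0.0023,-0.0039,0]}}

```text
time: 13.07
position: [0.5629, 0.2588, 0.2018]
tool_rot: [0.79, 0.613, 0.001, 0.001]
ft_force: [6.0, -1.4, -1.4]
grip_width: 0.011
grip_force: 25.0
```

Emit:
{"name": "servo_tool", "arguments": {"rows": [1,0,-0.0024,-0.0038,0,1,0,-0.0025,-0.0038,0,1,0,-0.0026,-0.0037,0,1,0,-0.0027,-0.0036,0,1,0,-0.0028,-0.0035,0]}}

```text
time: 13.48
position: [0.5507, 0.262, 0.2205]
tool_rot: [0.79, 0.613, 0.002, 0.001]
ft_force: [6.1, -2.3, 0.9]
grip_width: 0.0113
grip_force: 25.0
```

Emit:
{"name": "servo_tool", "arguments": {"rows": [1,0,-0.0029,-0.0035,0,1,0,-0.0029,-0.0034,0,1,0,-0.003,-0.0033,0,1,0,-0.0031,-0.0032,0,1,0,-0.0032,-0.0032,0]}}

```text
time: 13.9
position: [0.5365, 0.2657, 0.2375]
tool_rot: [0.79, 0.613, 0.002, 0.002]
ft_force: [5.7, -1.4, 1.5]
grip_width: 0.0107
grip_force: 25.0
```

Emit:
{"name": "servo_tool", "arguments": {"rows": [1,0,-0.0033,-0.0031,0,1,0,-0.0034,-0.003,0,1,0,-0.0034,-0.0029,0,1,0,-0.0035,-0.0028,0,1,0,-0.0036,-0.0027,0]}}

```text
time: 14.32
position: [0.5202, 0.2699, 0.2525]
tool_rot: [0.79, 0.613, 0.003, 0.002]
ft_force: [6.0, -2.4, 2.1]
grip_width: 0.0109
grip_force: 25.0
```

Emit:
{"name": "servo_tool", "arguments": {"rows": [1,0,-0.0037,-0.0026,0,1,0,-0.0037,-0.0025,0,1,0,-0.0038,-0.0024,0,1,0,-0.0039,-0.0023,0,1,0,-0.0039,-0.0022,0]}}

```text
time: 14.73
position: [0.5025, 0.2746, 0.2652]
tool_rot: [0.79, 0.613, 0.003, 0.003]
ft_force: [7.0, -3.5, 5.5]
grip_width: 0.0109
grip_force: 25.0
```

Emit:
{"name": "servo_tool", "arguments": {"rows": [1,0,0,0,0,1,0,0,0,0,1,0,0,0,0]}}

```text
time: 14.98
position: [0.5023, 0.2746, 0.2652]
tool_rot: [0.79, 0.613, 0.003, 0.003]
ft_force: [6.2, -3.2, 6.4]
grip_width: 0.0111
grip_force: 25.0
```

```bash
python3 - <<'E'
from h import *
import cv2
plan([])
o=robot.get_obs();g=np.array(o['position'])+R.from_quat(o['tool_rot']).apply([0,0,-.019])
e=np.array([.9685,-.249])
for n in ("scene","wrist"):
  p=robot.camera(n)
  cv2.imwrite(f'pics/{n}5.png',p['pixels'][:,:,::-1])
  for k in ("lid_handle","lid_hinge","board_center","mug","jar","tin"):
    print(n,k,[(np.round(d['at'],4).tolist(),round(d['score'],2)) for d in robot.place_of(p,k)[:2]])
for h in ((.4227,.2975),):
  r=(g[:2]-h)@e; z=g[2]-.130
  print('grasp',g.round(4),r,z,'radius',np.hypot(r,z),'angle',np.degrees(np.arctan2(z,r)-np.arctan2(.048,.165)))
E
```

```text
now 14.98 [0.5023 0.2746 0.2652] yaw 75.6 F [ 6.2 -3.2  6.4] grip 0.0111
scene lid_handle [([0.5023, 0.2794, 0.2806], 0.69), ([0.7709, 0.0212, -0.0015], 0.4)]
scene lid_hinge [([0.4239, 0.2937, 0.1313], 0.76)]
scene board_center [([0.5653, -0.1238, 0.0127], 0.62), ([0.5668, -0.5341, 0.0087], 0.61)]
scene mug [([0.771, 0.022, 0.0008], 0.79)]
scene jar [([0.765, -0.125, -0.0032], 0.75)]
scene tin [([0.7243, -0.263, 0.0001], 0.6)]
wrist lid_handle [([0.5013, 0.2772, 0.2805], 0.83)]
wrist lid_hinge [([0.7691, 0.0198, -0.0005], 0.66)]
wrist board_center []
wrist mug [([0.7722, 0.0167, 0.0017], 0.57)]
wrist jar [([0.7672, 0.0208, 0.0046], 0.19)]
wrist tin [([0.7295, -0.2646, 0.0009], 0.65)]
grasp [0.5022 0.2746 0.2842] 0.08268817476512594 0.15420647271227655 radius 0.17497705698848093 angle 45.578828141288916
```

View pics/scene5.png

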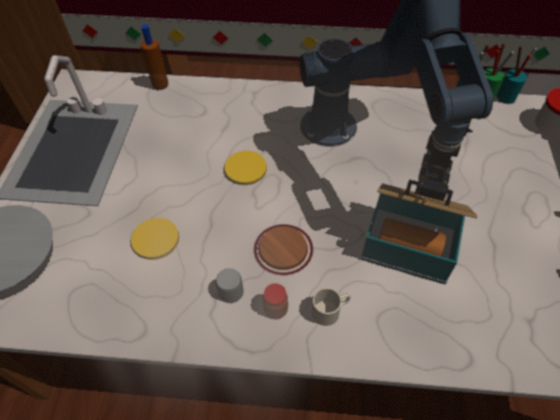

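The scene view shows the lid held at about 45° at (430,200), the loaf exposed, and the board on the mat at (283,248). The mug, jar and tin have not moved.

```bash
python3 -c "
from rig import robot
print(robot.hand_in())"
```

```text
the job is handed in; nothing more can be done
None
```

The job is handed in: the bread board lies fully on the mat, and the robot is still holding the bin lid at about 45° (measured 45–46°); the mug, jar and tin were not moved.

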